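# Hang the blade-height gauge on its spring stud

### The arm

A 6-joint arm with a two-finger parallel gripper is mounted at the origin on the work surface; the furniture and walls round the work are solid. World frame = base frame: x ahead of the robot, y to its left, z up, the work surface at z = 0. Lengths are in m, angles in degrees, forces in N, time in s.
With the tool pointing down it reaches from about 0.375 to 0.9 m from the base axis. Payload 3.1 kg.
Tool frame: the origin (TCP) lies on the centre line of the jaws, within the pads' length; the fingertips stand 17 mm ahead of it and the grasp point (between the pads) lies 2 mm behind it; z points along the fingers, y is the line along which they close (so a half turn about z gives the same grasp; the last joint's range is limited). The gripper opens to 87 mm and grips with 3 to 60 N. Pads are 19 mm wide; open, the fingers measure 117 mm over their backs; the gripper's body (75 mm by 190 mm) begins 51 mm behind the grasp point.
Start: joints at [-73.596, 30.224, 82.088, -0, 67.689, -10.227], TCP at [0.28, -0.559, 0.205] pointing down, gripper open.
Joint ranges: [-176.69, 176.69], [-43.24, 126.21], [12.49, 139.97], [-82, 262], [0, 151.66], [-163.58, 163.58]. Speed limits (degrees/s): [159.86, 159.86, 180, 180, 180, 180].

### API

Orientations are given as a 3x3 rotation matrix whose columns are the frame's x, y, z axes.
In Python, from rig import bot, imaging, finder gives the robot as it stands. The module is installed in compiled form; this text tells all that it offers.
- The arm moves only by the tool play_rows, never from a script. Its argument "motion" is a list that holds one entry, the list of rows, each a list of 6 numbers: the shift along the tool's x, y, z in m, then the turn, a rotation vector about the tool's x, y, z in degrees. In form: [[[dx, dy, dz, wx, wy, wz], ...]]. A call has 1 to 8 rows; each row is the pose to reach, as a shift and turn from the pose commanded when the call began, along the tool's axes at that moment; what a row does not reach only later rows make up. A row lasts 1/12 s, in which the tool goes at most 41.7 mm and 7.16 degrees, less where a joint would pass 70% of its speed; a pose out of reach is approached as far as the arm can. A call with a gripper value outside its range is refused whole. "fingers" is the finger opening in m, from 0 to 0.087, set as the call begins (left out, the last holds). The fingers move at their own pace and stop on an object; the grip force is fixed at half the most. Time passes only in rows, so rows that repeat a pose let the fingers close. It gives the time, the measured TCP pose, the force, the opening and the grip force at its end, in the units of the state.
- bot.read_state(): the state, without advancing time (a new reading comes with each control period).
- imaging.capture(name): name is "side" or "top"; returns a dict with "frame" (400x640x3 uint8, red, green, blue), "camera_matrix" (3x3 intrinsics, pixels), "k1" (the pictures are not rectified: a ray, as slopes to the right and down, at radius r is drawn at 1 + k1 r^2 times it, then the intrinsics apply), "R" (3x3) and "t" (3): a world point X has camera coordinates R X + t. Camera axes: x right, y down, z forward; pixel columns grow to the right and rows downward; lengths in m; the calibration is good to about 2 mm. A picture is of the moment at which its call begins. There is no depth.
- bot.hand_in(): hands the job in; it is judged then, once.
Trained networks look in the newest picture that a camera, given by its name, has taken for a name from the list of things; names that differ only in an ending like _2 or _b are one class to them, and where a whole thing is asked for, a point or a joint stands for the part that bears it (a point fixed in the world has none). Each returns a list of dicts, best first, with "confidence" (0 to 1); they miss things now and then, are a little off and sometimes report something else, mostly with a low value. They report only what shows in the picture. A call takes as long as a camera call. They do not tell look-alikes from the thing itself.
- finder.recognise(camera, name): "at" ([x, y, z] in m, in world coordinates, good to about 4 mm: the middle of the surface that is visible of it).
- finder.outline_of(camera, name): "pixels" (400x640 bool, what is visible of it).
The state is a dict: "time_s": time; "joint_positions": joint angles; "qvel": joint speeds; "tau": joint torques, N m; "position": TCP position; "tcp_rot": TCP orientation; "force": force on the tool from outside, world axes, zero at the start; "moment": the same for the moment, N m; "opening": opening from 0.0 (shut) to 1.0 (fully open); "grasp_force": force on a finger pad.
Only numpy, scipy, OpenCV 4.12 (cv2) and the standard library are available. Lean on these libraries where they do the work, as an engineer would, in place of code of your own. Each camera call takes 0.05 s, during which the arm holds its last target. There are 200 camera calls.

### The job

Take the blade-height gauge out of its kerfed wooden block and hang it on the brass stud of the blue-footed gauge stand, with its yellow graduated face outward, towards the stud's head. Pass the keyhole over the head and gently slide the gauge down until the spring-drawn head snaps into its recess, then let go; the hanger's exact height has to be found by feel, so never bear hard on the stand, and leave the things round about where they are.

Things in the scene. Friction and masses are not known exactly. Their poses are not given: they have to be found in the camera images.
- gauge: Gauge: aluminium plate 8 mm thick (its x), 64 wide (y), 155 tall (z), 0.11 to 0.22 kg. Origin at the centre of its underside, z up. Its -x face is the marked one (yellow bands, black graduations), +x is plain. The top 54 mm is a grip tab 38 mm wide. Starts upright in the block, the marked face turned any way. The through keyhole on its centre line: see keyhole, seat.
- keyhole (a point): Centre of the keyhole's wide hole: 53.5 mm above the gauge's underside, mid-thickness. The hole is 27 mm across, with filleted corners; from it a slot 10 mm wide runs up, to end 86.5 mm above the underside. Axes as the gauge.
- seat (a point): Centre of the recess round the slot's upper end: 82.5 mm above the underside, mid-thickness. The recess is square, 19 mm wide, sunk 2 mm into the marked face. Between it and the wide hole the plate keeps its full thickness for 6 mm (the land, 67 to 73 mm up). When fully home, the stud's axis is within 2 mm of it. Axes as the gauge.
- face (a point): Point on the gauge's marked face, 4 mm to the -x side of point seat. Axes as the gauge.
- block: The parking block: brown wood, 62 x 100 x 40 mm, fixed. Origin at the centre of its underside. A kerf 10.5 mm wide and 26 mm deep runs along its y from end to end; the gauge stands in it on the kerf's floor, 14 mm above the table, its axes parallel to the block's.
- stand: Gauge stand, bolted down; its front is its -x side. Origin on the table, 1 mm behind the plane of point mark. Blue foot 110 mm wide, 12 high, from 28 mm before to 72 behind the origin; aluminium upright 44 wide, 156 high, its front 15 behind the origin; steel hanger and brass stud on it. Gauge's contact forces on hanger and stud, spring pinch (8 to 13 N) included: under 25 N in sum.
- mark (a point): Nominal stud height on the stand, 150 mm above the table, in the plane of the hanger's front face; axes as the stand. The stud points to -x, its axis 0 to 15 mm straight above or below the mark: the hanger's height varies, is not measured and must be felt for. The clamped hanger does not slip; its flat front is 40 mm wide, from 34 mm below to 14 mm above the stud's axis.
- stud (a joint): Metres the stud is drawn out to -x: 0 at rest, at most 0.006; sprung back with 3.5 N plus 0.8 N per mm. Shank 7 mm thick; polished round head 22 mm across, at rest 5 to 13.5 mm before the hanger, its back coned (11 mm to 22 mm across in 4.5 mm). As the gauge is slid down its land pushes the head out to about 0.003 (some 4 to 10 N); then it drops into the recess: about 0.001.
- tin: Red round tin with a grey lid, 67 mm in diameter, 58 mm high. Origin at the centre of its underside.
- box: Small dark blue carton, 69x120x94 mm. Origin at the centre of its underside.
- clamp: Orange spring clamp lying flat, 78x144x24 mm. Origin at the centre of its underside.
- hardwood: Reddish brown hardwood block, 68x190x55 mm, lying flat. Origin at the centre of its underside.
Not all that is in view belongs to the job. Of the things that look like the gauge, the middle-sized one is meant.

How it is judged (in metres and radians):
On the way, in this order (a step that is already met when the one before it is completed fails the run):
1. the gauge is lifted clear of its block (z of gauge in the frame of block above 0.045 m and contact force between gauge and block below 0.05 N), for 0.1 s.
2. the gauge rides under the stud's head: marked face outward, the stud drawn out at least 1.9 mm by the land (value of joint stud above 0.0019 m and x of face in the frame of stand below -0.0065 m and horizontal distance between seat and mark below 0.01 m and contact force between gauge and stand above 0.5 N), for 0.02 s.
At the end, for the whole second after the job is handed in: The gauge hangs still and released, plain back on the hanger, marked face outward (6 to 11 mm before the mark's plane), stud head in the recess (stud out 0.4 to 1.5 mm), seat within 18 mm of the mark in height and 4 mm sideways, upright within 0.1 rad (value of joint stud between 0.0004 and 0.0015 m and z of seat in the frame of mark between -0.018 and 0.018 m and y of seat in the frame of mark between -0.004 and 0.004 m and x of face in the frame of mark between -0.011 and -0.006 m and angle between gauge's own z axis and vertical below 0.1 rad and linear speed of gauge below 0.01 m/s and contact force between gauge and the fingers below 0.05 N); the robot touches nothing.
It fails at once if the contact forces of the gauge on the stand and its stud come to more than 25 N (contact force between gauge and stand above 25 N).
It fails at once if the robot presses on the stand with more than 25 N (contact force between the arm and stand above 25 N).
It fails at once if the hardwood block, tin, carton or clamp is moved more than 15 mm (distance of any of hardwood, tin, box, clamp from where it was at the start of the episode above 0.015 m).
It also fails if it takes over 53 s, if anything falls off the work surface, if the arm or the gripper's body presses on something with over 40 N, if the wrist force passes 120 N, or if a joint passes its speed limit or range.

## Working session

There is one attempt and no reset: what is moved stays moved. The work goes in short steps, Python scripts to look and compute and a tool call to move; the robot and the scene stay as the last step left them, time stands still between calls to the robot, and variables do not carry over. Pictures are saved under pics/ and viewed, at most 10 in all, crops included, and the job is handed in when it is done.

Besides the shell and the picture viewer there is one more tool, called after "Emit:" by a JSON object that holds its "api" and its "payload". play_rows: Moves the arm, as the interface text tells. Its arguments: {"type":"object","properties":{"motion":{"type":"array"},"fingers":{"type":"number"}},"required":["motion"]}

```bash
mkdir -p pics; cat > h.py <<'E'
from rig import bot, imaging, finder
import cv2, numpy as np
def cap(n):
    return imaging.capture(n)
def proj(c,X):
    X=np.atleast_2d(X); p=X@np.array(c["R"]).T+c["t"]; s=p[:,:2]/p[:,2:]
    s=s*(1+c["k1"]*(s**2).sum(1,keepdims=True)); K=np.array(c["camera_matrix"])
    return s@K[:2,:2].T+K[:2,2]
def ray(c,uv):
    K=np.array(c["camera_matrix"]); d=(np.array(uv,float)-K[:2,2])/[K[0,0],K[1,1]]; s=d.copy()
    for _ in range(30): s=d/(1+c["k1"]*(s@s))
    R=np.array(c["R"]); v=R.T@np.array([s[0],s[1],1]); return -R.T@np.array(c["t"]), v
def onz(c,uv,z):
    o,v=ray(c,uv); return o+v*(z-o[2])/v[2]
E
python3 - <<'E'
from h import *
for n in ("side","top"):
    c=cap(n); cv2.imwrite(f"pics/{n}0.png",c["frame"][:,:,::-1])
    print(n,c["k1"],np.round(c["camera_matrix"],1).tolist(),"cam",np.round(-np.array(c["R"]).T@c["t"],3))
    for t in ("gauge","block","stand","tin","box","clamp","hardwood","stud"):
        for r in finder.recognise(n,t): 
            if r["confidence"]>.2: print(t,round(r["confidence"],2),np.round(r["at"],3),np.round(proj(c,r["at"])[0]))
print(bot.read_state())
E
```

```text
side -0.05731919560248829 [[455.8, 0.0, 315.6], [0.0, 455.8, 202.7], [0.0, 0.0, 1.0]] cam [0.397 0.855 0.493]
gauge 0.88 [ 0.633 -0.01   0.113] [280. 202.]
gauge 0.8 [ 0.519 -0.16   0.098] [341. 186.]
gauge 0.57 [ 0.644 -0.115  0.027] [288. 218.]
block 0.75 [ 0.516 -0.138  0.032] [341. 215.]
block 0.36 [0.54  0.163 0.018] [308. 289.]
stand 0.75 [0.54  0.156 0.023] [309. 285.]
tin 0.98 [0.43  0.007 0.042] [374. 242.]
box 0.81 [ 0.653 -0.318  0.077] [301. 171.]
clamp 0.93 [ 0.361 -0.205  0.011] [406. 216.]
hardwood 0.56 [0.732 0.084 0.051] [223. 245.]
hardwood 0.39 [ 0.653 -0.316  0.08 ] [300. 170.]
stud 0.42 [0.512 0.15  0.15 ] [324. 222.]
top -0.06366412948583547 [[494.3, 0.0, 327.2], [0.0, 494.3, 201.7], [0.0, 0.0, 1.0]] cam [ 0.276 -0.034  1.184]
gauge 0.74 [ 0.635 -0.135  0.058] [348. 182.]
gauge 0.63 [ 0.519 -0.164  0.114] [369. 221.]
gauge 0.57 [ 0.604 -0.012  0.161] [296. 187.]
block 0.81 [ 0.506 -0.153  0.042] [362. 235.]
block 0.56 [ 0.388 -0.203  0.016] [390. 283.]
stand 0.56 [0.531 0.128 0.01 ] [244. 241.]
stand 0.39 [ 0.39  -0.206  0.018] [391. 282.]
tin 0.66 [ 0.427 -0.01
[... 255 characters left out ...]
802001e-04,
        6.76903015e+01, -1.02271199e+01]), 'qvel': array([ 0.01442216,  0.04079705,  0.06807615,  0.00309024, -0.12764013,
        0.0015634 ]), 'tau': array([ 5.40361707e-04, -4.39991641e+01, -1.76989764e+01,  6.34733308e-02,
        5.02410508e-02,  1.17927956e-05]), 'position': array([ 0.28016822, -0.55865669,  0.20547529]), 'tcp_rot': array([[ 8.93911958e-01,  4.48242580e-01, -2.06149305e-06],
       [ 4.48242580e-01, -8.93911958e-01, -1.85438900e-05],
       [-1.01549544e-05,  1.56525561e-05, -1.00000000e+00]]), 'force': array([ 0.58254185, -0.32877787,  0.03723293]), 'moment': array([ 0.00635659,  0.00131708, -0.01837734]), 'grasp_force': 0.0, 'opening': 0.9988796340702356}
```

View pics/side0.png

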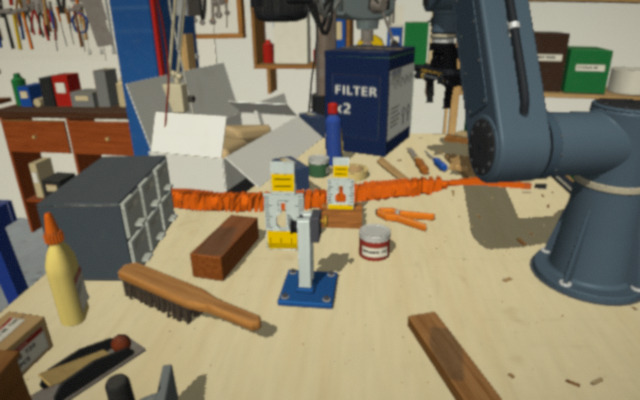

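View pics/top0.png

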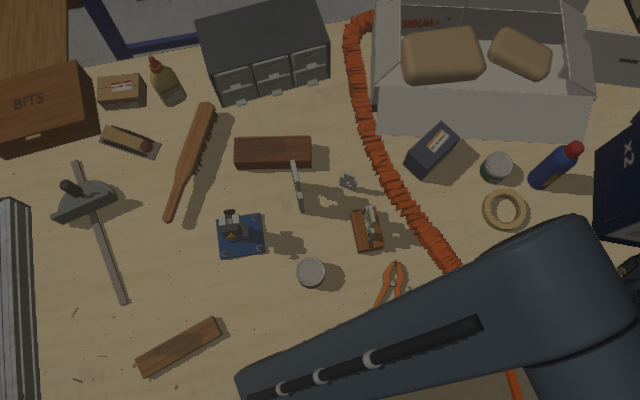

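```bash
python3 - <<'E'
import cv2, numpy as np
s=cv2.imread("pics/side0.png"); t=cv2.imread("pics/top0.png")
a=cv2.resize(s[145:315,255:375],None,fx=3.5,fy=3.5,interpolation=cv2.INTER_CUBIC)
b=cv2.resize(t[195:275,205:285],(395,395),interpolation=cv2.INTER_CUBIC)
d=cv2.resize(t[165:265,330:395],(0,0),fx=5,fy=5,interpolation=cv2.INTER_CUBIC)[:, :325]
cv2.imwrite("pics/c1.png",a); 
o=np.zeros((500,720,3),np.uint8); o[:395,:395]=b; o[:500,395:720]=d; cv2.imwrite("pics/c2.png",o)
E
```

```text
(no output)
```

View pics/c1.png

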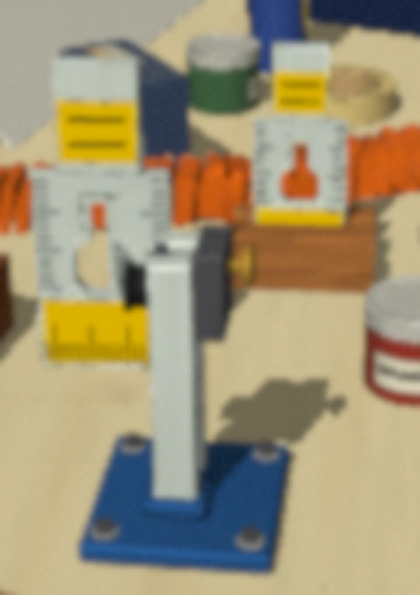

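View pics/c2.png

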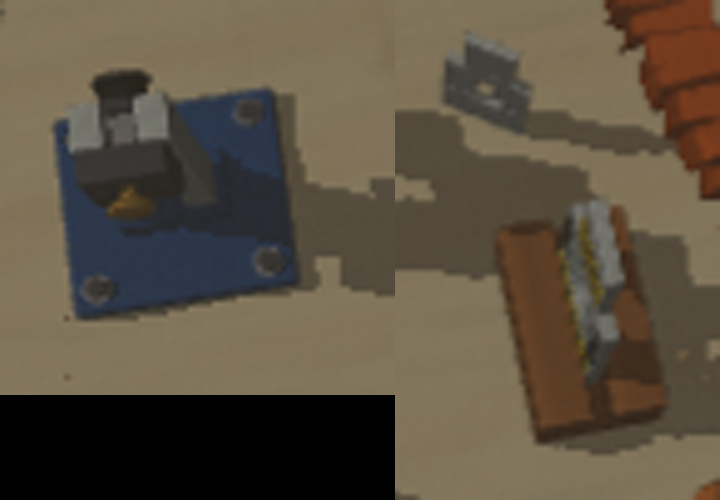

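Side view: the gauge in the block at (341,186) has its marked face toward the camera (+y). Look-alikes: the large one standing free at side (283,205) / top (298,187), and the small one at top (348,182). The crop confirms the middle-sized one is the gauge in the brown block. The stand is at side (308,260) / top (240,235), with its brass head pointing toward the robot (-x).

```bash
cat > fit.py <<'E'
from h import *
from scipy.optimize import least_squares
S,T=cap("side"),cap("top")
def rz(a): c,s=np.cos(a),np.sin(a); return np.array([[c,-s,0],[s,c,0],[0,0,1]])
def fit(p0,sets):
    # sets: (cam, local pts, px)
    def f(p): return np.concatenate([(proj(c,np.array(L)@rz(p[2]).T+[p[0],p[1],0])-P).ravel() for c,L,P in sets])
    r=least_squares(f,p0,loss="soft_l1"); return r.x,f(r.x).reshape(-1,2)
c1=lambda L:np.array(L)/3.5+[255,145]-0.3
c2=lambda L:np.array(L)/4.94+[205,195]-0.3
d=lambda L:(np.array(L)-[395,0])/5+[330,165]-0.3
if __name__=="__main__":
    z=.012; F=[[.072,.055,z],[-.028,.055,z],[-.028,-.055,z],[.072,-.055,z]]
    Ft=c2([[53,123],[77,316],[298,284],[272,90]])
    Fs=c1([[83,547],[272,560],[290,452],[118,437]])
    for nm,s in (("top",[(T,F,Ft)]),("side",[(S,[F[0],F[1],F[2],F[3]],Fs)]),("both",[(T,F,Ft),(S,F,Fs)])):
        x,r=fit([.53,.14,0],s); print("stand",nm,np.round(x,4),np.degrees(x[2]).round(2),np.round(r,1).tolist())
    z=.04; B=[[-.031,-.05,z],[-.031,.05,z],[.031,.05,z],[.031,-.05,z]]
    # gauge frame: x~-Y world, y~+X world, yaw~-90
    Bt=d([[538,432],[497,228],[622,205],[663,408]])
    G=[[-.004,.019,.169],[-.004,-.019,.169],[-.004,.032,.115],[-.004,-.032,.115]]
    Gs=c1([[275,42],[330,42],[255,119],[350,120]])
    for nm,s in (("top",[(T,B,Bt)]),("side",[(S,G,Gs)]),("both",[(T,B,Bt),(S,G,Gs)])):
        x,r=fit([.51,-.15,-1.5],s); print("block",nm,np.round(x,4),np.degrees(x[2]).round(2),np.round(r,1).tolist())
    # stud head triangulation
    o1,v1=ray(S,c1([245,265])); o2,v2=ray(T,c2([130,203]))
    A=np.stack([v1,-v2],1); k=np.linalg.lstsq(A,o2-o1,rcond=None)[0]; print(o1+k[0]*v1,o2+k[1]*v2)
E
python3 fit.py
```

```text
stand top [0.5225 0.137  0.0418] 2.39 [[0.0, -0.3], [-0.6, 0.8], [0.2, 0.1], [0.2, -0.5]]
stand side [0.52   0.143  0.0485] 2.78 [[-1.3, 0.4], [0.5, 0.4], [0.5, -1.8], [-0.1, -0.3]]
stand both [0.5214 0.1383 0.0468] 2.68 [[-0.7, 0.4], [-1.0, 1.4], [-0.2, 0.5], [-0.4, -0.1], [-1.4, -1.2], [0.1, -1.2], [0.2, -3.1], [-0.2, -1.6]]
block top [ 0.5206 -0.1658 -1.5127] -86.67 [[-0.3, -0.2], [-0.2, 0.0], [0.1, 0.2], [0.5, -0.0]]
block side [ 0.522  -0.171  -1.4561] -83.43 [[-0.1, 0.3], [0.3, 0.4], [0.1, -0.2], [-0.3, -0.3]]
block both [ 0.5209 -0.1662 -1.5116] -86.61 [[-0.1, -0.3], [-0.1, -0.1], [0.2, 0.0], [0.7, -0.2], [-0.1, 0.7], [0.4, 1.1], [0.2, 0.2], [-0.2, 0.7]]
[0.51275818 0.13719021 0.14739983] [0.5153078  0.13730831 0.14800854]
```

Emit:
{"api": "play_rows", "payload": {"motion": [[[0.391,-0.243,-0.02,0,0,23.2],[0.391,-0.243,-0.02,0,0,23.2],[0.391,-0.243,-0.02,0,0,23.2],[0.391,-0.243,-0.02,0,0,23.2],[0.391,-0.243,-0.02,0,0,23.2],[0.391,-0.243,-0.02,0,0,23.2],[0.391,-0.243,-0.02,0,0,23.2],[0.391,-0.243,-0.02,0,0,23.2]]], "fingers": 0.05}}

```text
time_s: 1.67
position: [0.4547, -0.2735, 0.2202]
tcp_rot: [[0.998, 0.059, 0.0], [0.059, -0.998, -0.0], [0.0, 0.0, -1.0]]
force: [0.4, -0.6, 0.5]
opening: 0.588
grasp_force: 0.0
```

```bash
cat > to.py <<'E'
import sys; from h import *
# usage: to.py x y z yaw_of_tool_y(deg): shift/turn in present tool axes
from scipy.spatial.transform import Rotation as Q
s=bot.read_state(); R=s["tcp_rot"]; x,y,z,a=map(float,sys.argv[1:5]); a=np.radians(a)
ty=np.array([np.cos(a),np.sin(a),0]); tz=np.array([0,0,-1.]); Rt=np.stack([np.cross(ty,tz),ty,tz],1)
print("t",s["time_s"],"pos",np.round(s["position"],4),"F",np.round(s["force"],2),"grip",s["grasp_force"],s["opening"])
print("shift",np.round(R.T@(np.array([x,y,z])-s["position"]),4),"rot",np.round(Q.from_matrix(R.T@Rt).as_rotvec(degrees=True),2))
E
python3 to.py 0.521 -0.166 0.225 -86.6
```

```text
t 1.6667 pos [ 0.4547 -0.2735  0.2202] F [ 0.43 -0.6   0.46] grip 0.0 0.5882133040859637
shift [ 0.0726 -0.1034 -0.0048] rot [ 0.02 -0.03  0.01]
```

Emit:
{"api": "play_rows", "payload": {"motion": [[[0.0726,-0.1034,0,0,0,0],[0.0726,-0.1034,0,0,0,0],[0.0726,-0.1034,0,0,0,0],[0.0726,-0.1034,0,0,0,0],[0.0726,-0.1034,0,0,0,0],[0.0726,-0.1034,0,0,0,0]]]}}

```text
time_s: 2.17
position: [0.5201, -0.1677, 0.2199]
tcp_rot: [[0.998, 0.061, -0.0], [0.061, -0.998, -0.001], [-0.0, 0.001, -1.0]]
force: [0.4, -0.3, 0.2]
opening: 0.573
grasp_force: 0.0
```

```bash
python3 to.py 0.521 -0.166 0.143 -86.6; python3 - <<'E'
from h import *
t=cap("top")["frame"][:,:,::-1]; s=cap("side")["frame"][:,:,::-1]
o=np.hstack([cv2.resize(t[160:270,320:420],(400,440),interpolation=2),cv2.resize(s[120:230,290:390],(400,440),interpolation=2)])
cv2.imwrite("pics/p1.png",o)
E
```

```text
t 2.1667 pos [ 0.5201 -0.1677  0.2199] F [ 0.41 -0.34  0.17] grip 0.0 0.573377691030234
shift [ 0.001  -0.0017  0.0769] rot [0.04 0.02 0.11]
```

View pics/p1.png

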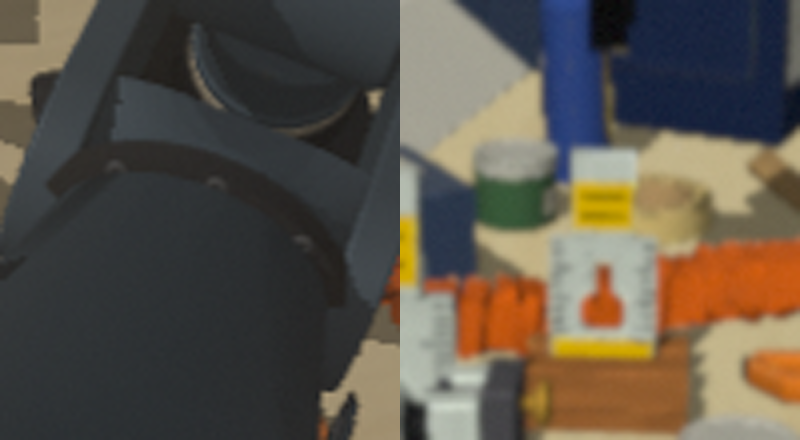

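```bash
python3 - <<'E'
from h import *
S=cap("side"); s=bot.read_state()
print(proj(S,[s["position"],s["position"]-[0,0,.017],[.521,-.162,.169],[.521,-.162,.04]]))
cv2.imwrite("pics/p2.png",cv2.resize(S["frame"][20:220,230:470,::-1],None,fx=3,fy=3,interpolation=2))
E
```

```text
[[342.3355274  135.73552043]
 [342.26985524 142.85029983]
 [341.16150111 157.6602564 ]
 [340.70843803 208.00898295]]
```

View pics/p2.png

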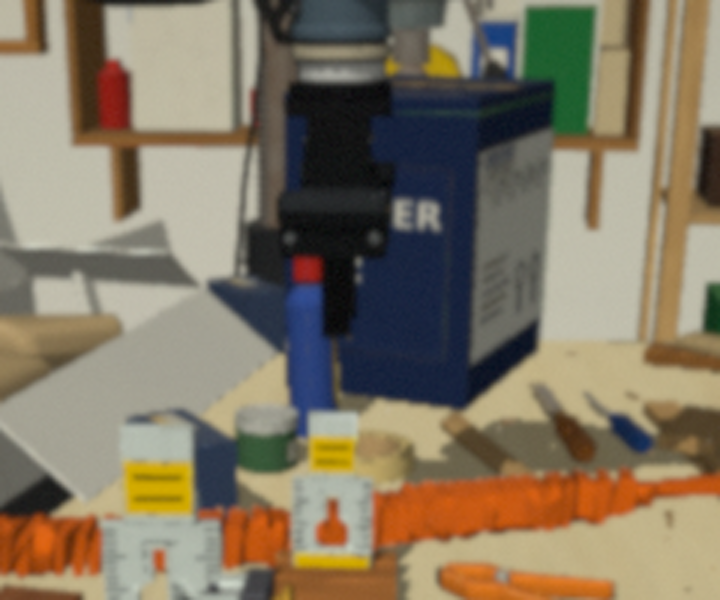

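```bash
python3 - <<'E'
from h import *
S=cap("side")
print(proj(S,[[.28,-.559,.188],[.28,-.559,.258]]))
p=np.array([.5201,-.1677,.2199]);ty=np.array([.061,-.998,0]);tx=np.array([.998,.061,0])
for nm,q in {"bodybot":[0,0,.053],"bodynear":-ty*.095+[0,0,.053],"bodyfar":ty*.095+[0,0,.053],"nearfingertip":-ty*.025+[0,0,-.017],"nftb":-ty*.04+[0,0,-.017],"farft":ty*.025+[0,0,-.017]}.items(): print(nm,(proj(S,p+q)[0]-[230,20])*3)
i=cv2.imread("pics/side0.png")[30:130,380:500]; cv2.imwrite("pics/p3.png",cv2.resize(i,None,fx=5,fy=5,interpolation=2))
E
```

```text
[[435.90496712 116.011023  ]
 [437.86967495  92.83631371]]
bodybot [336.6933058  279.36071162]
bodynear [328.39158389 308.34611196]
bodyfar [343.69749993 254.90516233]
nearfingertip [333.88921024 377.95192294]
nftb [332.6370234  383.51810479]
farft [337.83220655 360.42236132]
```

View pics/p3.png

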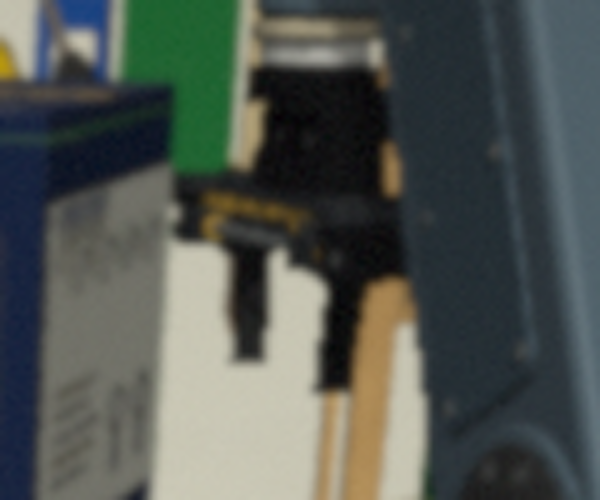

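The fingers show dark at side (343,131), about 11 px above where I expect the tips. The tips may be pale pads. I'll descend with the jaws open around the tab and check there.

Emit:
{"api": "play_rows", "payload": {"motion": [[[0.001,-0.0017,0.03,0,0,0],[0.001,-0.0017,0.05,0,0,0],[0.001,-0.0017,0.065,0,0,0],[0.001,-0.0017,0.077,0,0,0],[0.001,-0.0017,0.077,0,0,0],[0.001,-0.0017,0.077,0,0,0]]]}}

```text
time_s: 2.87
position: [0.5204, -0.1668, 0.1425]
tcp_rot: [[0.998, 0.058, -0.001], [0.058, -0.998, 0.001], [-0.001, -0.001, -1.0]]
force: [-0.4, 0.3, 0.8]
opening: 0.572
grasp_force: 0.0
```

```bash
python3 to.py 0.521 -0.166 0.143 -86.6; python3 - <<'E'
from h import *
S=cap("side"); T=cap("top")
o=np.hstack([cv2.resize(S["frame"][115:215,300:380,::-1],(400,500),interpolation=2),cv2.resize(T["frame"][175:275,320:400,::-1],(400,500),interpolation=2)])
cv2.imwrite("pics/p4.png",o)
E
```

```text
t 2.8667 pos [ 0.5204 -0.1668  0.1425] F [-0.43  0.33  0.85] grip 0.0 0.5716515228145049
shift [ 0.0006 -0.0008 -0.0005] rot [-0.04  0.07 -0.08]
```

View pics/p4.png

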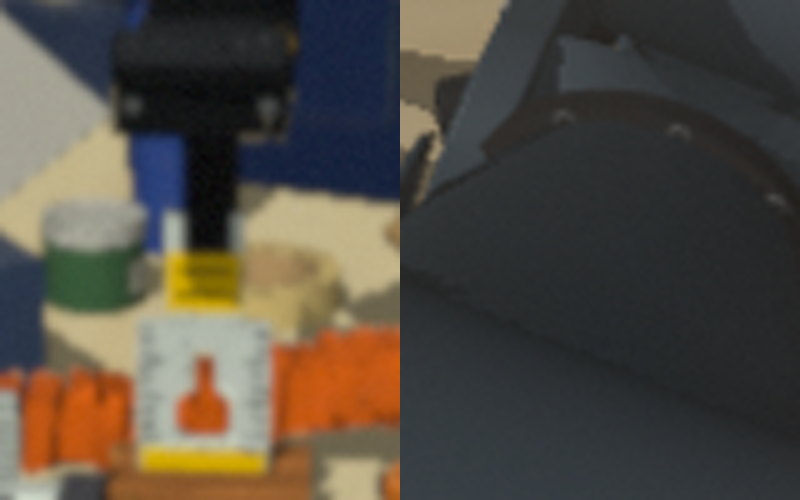

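The tips show at side (342.5,165), at the top of the tab and higher than the spec implies. Going 7 mm lower gives a good grip under either reading, and still clears the hanger later.

Emit:
{"api": "play_rows", "payload": {"motion": [[[0,0,0.007,0,0,0],[0,0,0.007,0,0,0],[0,0,0.007,0,0,0],[0,0,0.007,0,0,0],[0,0,0.007,0,0,0],[0,0,0.007,0,0,0]]], "fingers": 0.014}}

```text
time_s: 3.47
position: [0.5213, -0.1659, 0.1361]
tcp_rot: [[0.998, 0.06, 0.0], [0.06, -0.998, -0.0], [0.0, 0.0, -1.0]]
force: [0.6, 0.2, 0.4]
opening: 0.217
grasp_force: 0.0
```

Emit:
{"api": "play_rows", "payload": {"motion": [[[0,0,0,0,0,0],[0,0,0,0,0,0],[0,0,0,0,0,0],[0,0,0,0,0,0]]], "fingers": 0.0}}

```text
time_s: 3.8
position: [0.5211, -0.1659, 0.136]
tcp_rot: [[0.998, 0.06, 0.0], [0.06, -0.998, 0.0], [0.0, -0.0, -1.0]]
force: [-0.3, 0.6, 0.6]
opening: 0.087
grasp_force: 30.0
```

Emit:
{"api": "play_rows", "payload": {"motion": [[[0,0,-0.02,0,0,0],[0,0,-0.04,0,0,0],[0,0,-0.07,0,0,0],[0,0,-0.1,0,0,0],[0,0,-0.1,0,0,0],[0,0,-0.1,0,0,0]]]}}

```text
time_s: 4.3
position: [0.522, -0.1664, 0.2374]
tcp_rot: [[0.998, 0.06, 0.003], [0.06, -0.998, -0.002], [0.003, 0.002, -1.0]]
force: [-0.2, 0.7, -1.9]
opening: 0.088
grasp_force: 30.0
```

```bash
python3 to.py 0.44 0.0 0.236 -42; python3 to.py 0.44 0.134 0.222 2.4; python3 - <<'E'
from h import *
S=cap("side"); print([(round(r["confidence"],2),np.round(r["at"],3)) for r in finder.recognise("side","gauge")])
print(proj(S,[[.521,-.162,.114+.155]]), bot.read_state()["joint_positions"])
E
```

```text
t 4.3 pos [ 0.522  -0.1664  0.2374] F [-0.21  0.73 -1.91] grip 29.98936951160431 0.08785227211411831
shift [-0.0719 -0.171   0.0008] rot [  0.19  -0.13 -44.56]
t 4.3 pos [ 0.522  -0.1664  0.2374] F [-0.21  0.73 -1.91] grip 29.98936951160431 0.08785227211411831
shift [-0.0639 -0.3048  0.0145] rot [ 2.500e-01 -5.000e-02 -8.896e+01]
[(0.93, array([ 0.632, -0.008,  0.111])), (0.66, array([ 0.521, -0.164,  0.183])), (0.52, array([0.731, 0.083, 0.05 ]))]
[[341.51479936 115.351529  ]] [-2.93727194e+01  2.21777887e+01  9.14420404e+01 -4.96379614e-03
  6.65466954e+01  5.71939588e+01]
```

Emit:
{"api": "play_rows", "payload": {"motion": [[[-0.03,-0.04,0,0,0,-7],[-0.064,-0.08,0,0,0,-14],[-0.064,-0.12,0,0,0,-21],[-0.064,-0.16,0,0,0,-28],[-0.064,-0.2,0,0,0,-35],[-0.064,-0.23,0,0,0,-42],[-0.064,-0.26,0,0,0,-49],[-0.064,-0.26,0,0,0,-56]]]}}

```text
time_s: 5.07
position: [0.4385, 0.0948, 0.234]
tcp_rot: [[0.499, 0.867, -0.006], [0.867, -0.499, 0.003], [-0.0, -0.006, -1.0]]
force: [0.1, 0.3, -1.1]
opening: 0.088
grasp_force: 30.0
```

```bash
python3 to.py 0.44 0.134 0.222 2.4
```

```text
t 5.0667 pos [0.4385 0.0948 0.234 ] F [ 0.07  0.26 -1.1 ] grip 30.00032901763916 0.08800592523430682
shift [ 0.0347 -0.0182  0.0121] rot [ -0.35  -0.09 -32.32]
```

Emit:
{"api": "play_rows", "payload": {"motion": [[[0.0347,-0.0182,0.012,0,0,-7],[0.0347,-0.0182,0.012,0,0,-14],[0.0347,-0.0182,0.012,0,0,-21],[0.0347,-0.0182,0.012,0,0,-28],[0.0347,-0.0182,0.012,0,0,-32.3],[0.0347,-0.0182,0.012,0,0,-32.3],[0.0347,-0.0182,0.012,0,0,-32.3]]]}}

```text
time_s: 5.65
position: [0.4425, 0.1289, 0.2225]
tcp_rot: [[-0.028, 1.0, -0.004], [1.0, 0.028, -0.0], [-0.0, -0.004, -1.0]]
force: [-0.1, -0.2, -1.4]
opening: 0.093
grasp_force: 30.0
```

```bash
python3 to.py 0.44 0.134 0.222 2.4; python3 - <<'E'
from h import *
S=cap("side"); T=cap("top")
cv2.imwrite("pics/t5.png",T["frame"][:,:,::-1]);cv2.imwrite("pics/s5.png",S["frame"][:,:,::-1])
o=np.hstack([cv2.resize(S["frame"][130:310,260:400,::-1],(467,600),interpolation=2),cv2.resize(T["frame"][200:300,195:250,::-1],(330,600),interpolation=2)])
cv2.imwrite("pics/p5.png",o)
p=bot.read_state()["position"]
G=np.array([[x,y,z] for x in(-.004,.004) for y in (-.032,.032) for z in (0,.101)]+[[x,y,.155] for x in(-.004,.004) for y in (-.019,.019)])
a=np.radians(2.4); Rz=np.array([[np.cos(a),-np.sin(a),0],[np.sin(a),np.cos(a),0],[0,0,1]])
W=G@Rz.T+p+[0,0,-.122]
print(np.round(np.hstack([G*1000,proj(S,W),(proj(S,W)-[260,130])*3.333,proj(T,W),(proj(T,W)-[195,200])*6]),1))
E
```

```text
t 5.65 pos [0.4425 0.1289 0.2225] F [-0.07 -0.24 -1.43] grip 29.994109869003296 0.09295534818955714
shift [ 0.0052 -0.0023  0.0005] rot [-0.2   0.   -0.79]
[[ -4.  -32.    0.  366.7 236.1 355.6 353.8 255.7 271.3 364.4 428. ]
 [ -4.  -32.  101.  368.5 185.4 361.5 184.7 249.  264.4 324.1 386.6]
 [ -4.   32.    0.  365.5 253.1 351.7 410.2 226.8 275.9 190.8 455.6]
 [ -4.   32.  101.  367.4 199.3 358.  231.  217.2 269.5 133.3 416.8]
 [  4.  -32.    0.  362.4 235.9 341.3 353.1 255.3 267.7 361.7 406.5]
 [  4.  -32.  101.  363.9 185.3 346.4 184.2 248.5 260.5 321.2 363. ]
 [  4.   32.    0.  360.9 252.8 336.3 409.4 226.4 272.3 188.3 434. ]
 [  4.   32.  101.  362.5 199.1 341.7 230.3 216.8 265.5 130.8 393.2]
 [ -4.  -19.  155.  369.3 158.5 364.2  94.9 238.  261.2 258.2 367.4]
 [ -4.   19.  155.  368.7 165.6 362.2 118.5 218.1 264.4 138.6 386.3]
 [  4.  -19.  155.  364.5 158.4 348.5  94.5 237.6 257.1 255.3 342.5]
 [  4.   19.  155.  363.7 165.4 345.7 118.  217.7 260.2 136.  361.4]]
```

View pics/p5.png

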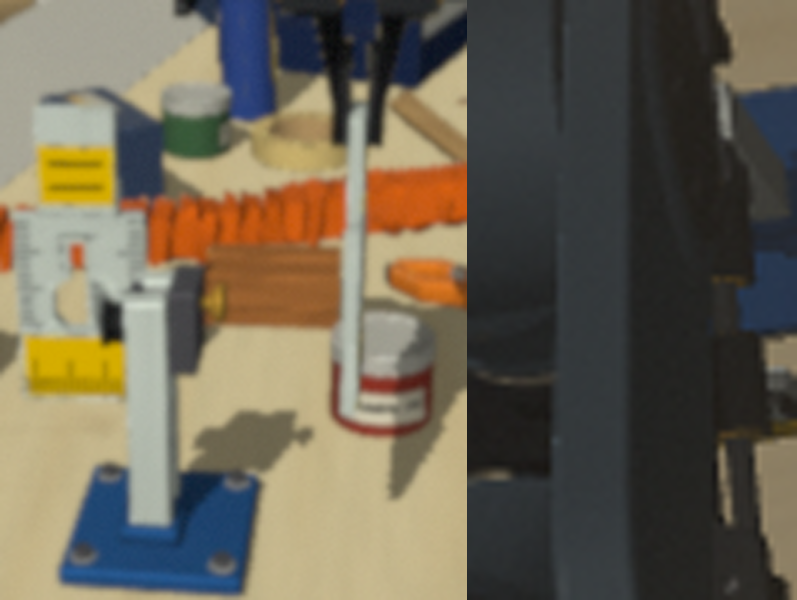

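The gauge is edge-on in front of the head: gauge at side (366,208), head at about (325,221). In the earlier crop the finger sat off-centre on the tab, so I'll measure that in-hand offset.

```bash
python3 - <<'E'
from h import *
i=cv2.imread("pics/p4.png").astype(int)
def show(y0,y1,x0,x1): 
    r=i[y0:y1,x0:x1].mean(0); print(y0,[(x0+k,*r[k].astype(int)) for k in range(0,x1-x0,4)])
show(225,240,150,260)   # tab+finger B,G,R
show(285,300,150,260)   # yellow band below finger
show(160,190,170,260)   # finger on dark
S=cap("side")
p=np.array([.5204,-.1668,.1425]);ty=np.array([.058,-.998,0]);tx=np.array([.998,.058,0])
for nm,q in {"finger front":-ty*.04+[0,0,.005],"finger inner":-ty*.025+[0,0,.005],"tabR":-ty*.004-tx*.019+[0,0,.005],"tabL":-ty*.004+tx*.019+[0,0,.005]}.items(): print(nm,(proj(S,p+q)[0]-[300,115])*5)
E
python3 to.py 0.47 0.13 0.2175 2.4
```

```text
225 [(150, np.int64(108), np.int64(64), np.int64(48)), (154, np.int64(115), np.int64(63), np.int64(45)), (158, np.int64(119), np.int64(79), np.int64(65)), (162, np.int64(131), np.int64(114), np.int64(105)), (166, np.int64(152), np.int64(153), np.int64(145)), (170, np.int64(167), np.int64(178), np.int64(170)), (174, np.int64(167), np.int64(179), np.int64(171)), (178, np.int64(149), np.int64(159), np.int64(153)), (182, np.int64(118), np.int64(126), np.int64(121)), (186, np.int64(80), np.int64(86), np.int64(82)), (190, np.int64(43), np.int64(44), np.int64(43)), (194, np.int64(18), np.int64(18), np.int64(17)), (198, np.int64(10), np.int64(11), np.int64(10)), (202, np.int64(15), np.int64(13), np.int64(13)), (206, np.int64(11), np.int64(11), np.int64(12)), (210, np.int64(12), np.int64(12), np.int64(12)), (214, np.int64(14), np.int64(13), np.int64(13)), (218, np.int64(15), np.int64(14), np.int64(15)), (222, np.int64(21), np.int64(21), np.int64(21)), (226, np.int64(42), np.int64(43), np.int64(41)), (230, np.int64(71), np.int64(75), np.int64(72)), (234, np.int64(97), np.int64(104), np.int64(1
[... 2472 characters left out ...]
t64(12)), (230, np.int64(14), np.int64(15), np.int64(14)), (234, np.int64(25), np.int64(22), np.int64(21)), (238, np.int64(40), np.int64(32), np.int64(29)), (242, np.int64(52), np.int64(40), np.int64(36)), (246, np.int64(59), np.int64(45), np.int64(40)), (250, np.int64(62), np.int64(47), np.int64(41)), (254, np.int64(63), np.int64(47), np.int64(41)), (258, np.int64(63), np.int64(46), np.int64(39))]
finger front [202.26506668 281.44438599]
finger inner [204.43891075 270.82092282]
tabR [247.6099544  257.43624342]
tabL [167.31374066 255.38214662]
t 5.8 pos [0.4432 0.1288 0.2233] F [-0.69 -0.19 -1.63] grip 29.99431014060974 0.09114685540576642
shift [0.0004 0.0268 0.0058] rot [-0.08 -0.   -0.76]
```

Emit:
{"api": "play_rows", "payload": {"motion": [[[0.0022,0.015,0.0058,0,0,-0.8],[0.0022,0.03,0.0058,0,0,-0.8],[0.0022,0.042,0.0058,0,0,-0.8],[0.0022,0.052,0.0058,0,0,-0.8],[0.0022,0.052,0.0058,0,0,-0.8],[0.0022,0.052,0.0058,0,0,-0.8]]]}}

```text
time_s: 6.3
position: [0.4953, 0.1326, 0.2178]
tcp_rot: [[-0.044, 0.999, -0.001], [0.999, 0.044, -0.0], [0.0, -0.001, -1.0]]
force: [-0.9, -0.2, -1.9]
opening: 0.09
grasp_force: 30.0
```

```bash
python3 to.py 0.505 0.133 0.2175 2.5;python3 - <<'E'
from h import *
S=cap("side"); cv2.imwrite("pics/s6.png",S["frame"][:,:,::-1])
f=S["frame"].astype(int)
# brass pixels and gauge edge columns per row
h=cv2.cvtColor(S["frame"],cv2.COLOR_RGB2HSV)
for n in ("pics/side0.png","pics/s6.png"):
    h=cv2.cvtColor(cv2.imread(n),cv2.COLOR_BGR2HSV)[200:240,312:350]
    m=(h[...,0]>14)&(h[...,0]<32)&(h[...,1]>150)&(h[...,2]>70); y,x=np.nonzero(m); print(n,len(x),x.mean()+312,y.mean()+200,x.min()+312,x.max()+312,y.min()+200,y.max()+200)
for r in (190,200,210,220,230,240,250): print(r,f[r,318:352].sum(1).tolist())
p=bot.read_state()["position"]; print(proj(S,[p+[-.004,.036,-.122],p+[.004,.036,-.122],p+[-.004,.036,-.021],[.512,.137,.148]]))
E
```

```text
t 6.3 pos [0.4953 0.1326 0.2178] F [-0.9  -0.19 -1.88] grip 29.994022250175476 0.08977586857343078
shift [0.     0.0097 0.0003] rot [-0.07 -0.   -0.  ]
pics/side0.png 213 332.5164319248826 212.87793427230048 320 349 205 226
pics/s6.png 101 328.049504950495 220.33663366336634 320 349 212 227
190 [261, 236, 251, 275, 291, 291, 314, 358, 368, 333, 301, 295, 328, 414, 488, 528, 533, 525, 467, 355, 271, 286, 281, 264, 250, 255, 249, 269, 281, 296, 292, 288, 284, 271]
200 [294, 292, 286, 298, 298, 285, 246, 229, 273, 299, 313, 303, 317, 375, 463, 516, 518, 498, 437, 349, 309, 303, 288, 286, 279, 286, 277, 283, 302, 308, 322, 312, 288, 270]
210 [246, 227, 210, 200, 210, 239, 257, 265, 261, 270, 266, 285, 353, 450, 521, 546, 544, 498, 394, 303, 260, 234, 223, 213, 203, 199, 195, 204, 208, 203, 207, 203, 203, 215]
220 [183, 164, 199, 276, 331, 339, 350, 362, 302, 252, 271, 301, 349, 432, 504, 543, 536, 497, 403, 338, 303, 281, 277, 269, 231, 199, 191, 195, 194, 194, 194, 189, 189, 191]
230 [170, 135, 138, 196, 264, 312, 374, 445, 498, 519, 526, 520, 529, 533, 537, 542, 536, 480, 357, 256, 255, 359, 460, 502, 470, 381, 309, 288, 280, 282, 282, 278, 281, 284]
240 [244, 349, 458, 505, 520, 521, 523, 520, 520, 522, 526, 519, 507, 504, 533, 554, 557, 498, 367, 225, 263, 397, 481, 508, 513, 513, 513, 520, 524, 521, 520, 518, 519, 521]
250 [516, 512, 511, 511, 514, 519, 522, 531, 524, 526, 523, 518, 504, 493, 521, 544, 538, 489, 408, 424, 488, 517, 521, 519, 524, 520, 525, 520, 519, 516, 517, 513, 507, 503]
[[334.62688083 255.70987885]
 [330.07613285 255.36348027]
 [334.84050139 202.31914837]
 [325.13970206 220.08807886]]
```

```bash
python3 - <<'E'
from h import *
S=cap("side"); f=S["frame"].astype(int); p=bot.read_state()["position"]
print("col 332-334 rows 250-266",f[250:266,332:335].sum(2).mean(1).astype(int).tolist())
print("rows 152-176",f[152:176,332:336].sum(2).mean(1).astype(int).tolist())
hs=f[206:234,321:327]; print("brass R-B",[(206+k,int(v)) for k,v in enumerate((hs[...,0]-hs[...,2]).mean(1))])
for off in (0,.0036):
  c=p+[0,off,-.122]
  print(proj(S,[c+[-.0,.032,0],c+[0,-.019,.155],c+[0,.019,.155],c+[0,0,.0535],[.512,.137,.1474],[.512,.137,.15]])[:,1])
E
```

```text
col 332-334 rows 250-266 [560, 561, 556, 549, 531, 479, 384, 308, 291, 287, 286, 286, 283, 286, 287, 288]
rows 152-176 [153, 162, 168, 169, 166, 155, 148, 142, 142, 154, 165, 190, 235, 297, 373, 430, 464, 465, 465, 464, 466, 468, 471, 488]
brass R-B [(206, 111), (207, 106), (208, 95), (209, 82), (210, 77), (211, 84), (212, 89), (213, 87), (214, 83), (215, 84), (216, 89), (217, 93), (218, 101), (219, 109), (220, 112), (221, 105), (222, 94), (223, 84), (224, 80), (225, 76), (226, 69), (227, 54), (228, 41), (229, 35), (230, 36), (231, 41), (232, 45), (233, 50)]
[254.40269937 160.77777148 167.86250705 219.00248846 220.39555587
 219.06183134]
[255.41833084 161.42196539 168.56783795 219.86603549 220.39555587
 219.06183134]
```

Emit:
{"api": "play_rows", "payload": {"motion": [[[0,0.003,0.001,0,0,0],[0,0.005,0.001,0,0,0],[0,0.006,0.001,0,0,0],[0,0.007,0.001,0,0,0],[0,0.007,0.001,0,0,0]]]}}

```text
time_s: 6.82
position: [0.5028, 0.133, 0.2172]
tcp_rot: [[-0.044, 0.999, 0.0], [0.999, 0.044, 0.0], [0.0, 0.0, -1.0]]
force: [-0.1, -0.3, -2.2]
opening: 0.087
grasp_force: 30.0
```

Emit:
{"api": "play_rows", "payload": {"motion": [[[0,0.0005,0,0,0,0],[0,0.001,0,0,0,0],[0,0.0015,0,0,0,0],[0,0.002,0,0,0,0],[0,0.002,0,0,0,0]]]}}

```text
time_s: 7.23
position: [0.5046, 0.1331, 0.2171]
tcp_rot: [[-0.044, 0.999, 0.0], [0.999, 0.044, -0.0], [-0.0, 0.0, -1.0]]
force: [-0.5, 0.7, -1.6]
opening: 0.085
grasp_force: 30.0
```

Emit:
{"api": "play_rows", "payload": {"motion": [[[0,0.0005,0,0,0,0],[0,0.001,0,0,0,0],[0,0.0015,0,0,0,0],[0,0.002,0,0,0,0],[0,0.002,0,0,0,0]]]}}

```text
time_s: 7.65
position: [0.5067, 0.1332, 0.2171]
tcp_rot: [[-0.044, 0.999, 0.0], [0.999, 0.044, 0.0], [-0.0, 0.0, -1.0]]
force: [0.2, -0.1, -2.0]
opening: 0.087
grasp_force: 30.0
```

No contact yet where the head front was expected at about 0.504, so I keep going gently.

Emit:
{"api": "play_rows", "payload": {"motion": [[[0,0.0005,0,0,0,0],[0,0.001,0,0,0,0],[0,0.0015,0,0,0,0],[0,0.002,0,0,0,0],[0,0.002,0,0,0,0]]]}}

```text
time_s: 8.07
position: [0.5087, 0.1333, 0.2171]
tcp_rot: [[-0.044, 0.999, 0.0], [0.999, 0.044, -0.0], [-0.0, 0.0, -1.0]]
force: [0.5, 1.0, -1.9]
opening: 0.091
grasp_force: 30.0
```

Emit:
{"api": "play_rows", "payload": {"motion": [[[0,0.0005,0,0,0,0],[0,0.001,0,0,0,0],[0,0.0015,0,0,0,0],[0,0.002,0,0,0,0],[0,0.002,0,0,0,0]]]}}

```text
time_s: 8.48
position: [0.5107, 0.1333, 0.2171]
tcp_rot: [[-0.044, 0.999, 0.0], [0.999, 0.044, 0.0], [0.0, 0.0, -1.0]]
force: [1.0, -0.2, -1.8]
opening: 0.09
grasp_force: 30.0
```

Emit:
{"api": "play_rows", "payload": {"motion": [[[0,0.0005,0,0,0,0],[0,0.001,0,0,0,0],[0,0.0015,0,0,0,0],[0,0.002,0,0,0,0],[0,0.002,0,0,0,0]]]}}

```text
time_s: 8.9
position: [0.5127, 0.1334, 0.2171]
tcp_rot: [[-0.044, 0.999, 0.0], [0.999, 0.044, 0.0], [-0.0, 0.0, -1.0]]
force: [-0.0, -0.1, -1.8]
opening: 0.088
grasp_force: 30.0
```

Emit:
{"api": "play_rows", "payload": {"motion": [[[0,0.0005,0,0,0,0],[0,0.001,0,0,0,0],[0,0.0015,0,0,0,0],[0,0.002,0,0,0,0],[0,0.002,0,0,0,0]]]}}

```text
time_s: 9.32
position: [0.5147, 0.1335, 0.2171]
tcp_rot: [[-0.044, 0.999, 0.0], [0.999, 0.044, 0.0], [0.0, 0.0, -1.0]]
force: [0.4, -0.1, -1.1]
opening: 0.086
grasp_force: 30.0
```

Emit:
{"api": "play_rows", "payload": {"motion": [[[0,0.0003,0,0,0,0],[0,0.0006,0,0,0,0],[0,0.001,0,0,0,0],[0,0.001,0,0,0,0]]]}}

```text
time_s: 9.65
position: [0.5156, 0.1335, 0.2171]
tcp_rot: [[-0.044, 0.999, 0.0], [0.999, 0.044, 0.0], [0.0, 0.0, -1.0]]
force: [-0.1, -0.1, -0.6]
opening: 0.088
grasp_force: 30.0
```

Emit:
{"api": "play_rows", "payload": {"motion": [[[0,0.0003,0,0,0,0],[0,0.0006,0,0,0,0],[0,0.001,0,0,0,0],[0,0.001,0,0,0,0]]]}}

```text
time_s: 9.98
position: [0.5166, 0.1336, 0.2171]
tcp_rot: [[-0.044, 0.999, 0.0], [0.999, 0.044, -0.0], [-0.0, 0.0, -1.0]]
force: [0.6, 0.7, -1.2]
opening: 0.092
grasp_force: 30.0
```

Emit:
{"api": "play_rows", "payload": {"motion": [[[0,0.0003,0,0,0,0],[0,0.0006,0,0,0,0],[0,0.001,0,0,0,0],[0,0.001,0,0,0,0]]]}}

```text
time_s: 10.32
position: [0.5176, 0.1336, 0.2171]
tcp_rot: [[-0.044, 0.999, 0.0], [0.999, 0.044, -0.0], [-0.0, 0.0, -1.0]]
force: [-0.4, 0.1, -0.6]
opening: 0.091
grasp_force: 30.0
```

Emit:
{"api": "play_rows", "payload": {"motion": [[[0,0.0003,0,0,0,0],[0,0.0006,0,0,0,0],[0,0.0006,0,0,0,0],[0,0.0006,0,0,0,0]]]}}

```text
time_s: 10.65
position: [0.518, 0.1337, 0.2171]
tcp_rot: [[-0.044, 0.999, -0.0], [0.999, 0.044, -0.0], [0.0, -0.0, -1.0]]
force: [0.9, 0.4, -1.7]
opening: 0.088
grasp_force: 30.0
```

```bash
python3 - <<'E'
from h import *
S=cap("side"); f=S["frame"].astype(int); cv2.imwrite("pics/s7.png",S["frame"][:,:,::-1])
p=bot.read_state()["position"]
for r in (190,205,212,216,220,224,230,240,250): print(r,f[r,306:340].sum(1).tolist(),"R-B",(f[r,314:334,0]-f[r,314:334,2]).tolist())
print(proj(S,[p+[x,.0356,-.07] for x in (-.004,.004)]), bot.read_state()["force"])
E
```

```text
190 [282, 305, 319, 322, 312, 298, 297, 303, 295, 282, 281, 304, 392, 493, 534, 538, 494, 374, 258, 240, 273, 294, 293, 293, 314, 319, 287, 257, 260, 269, 273, 293, 322, 309] R-B [110, 137, 140, 114, 60, 22, 9, 6, 9, 18, 35, 39, 60, 112, 145, 146, 126, 101, 100, 123]
205 [297, 301, 298, 270, 224, 228, 275, 294, 298, 301, 325, 412, 498, 543, 545, 516, 420, 324, 303, 292, 272, 275, 279, 279, 283, 284, 279, 270, 269, 272, 268, 274, 270, 269] R-B [174, 172, 152, 94, 37, 11, 5, 4, 3, 2, 2, 10, 36, 75, 95, 99, 97, 98, 97, 96]
212 [526, 526, 520, 514, 485, 418, 310, 231, 203, 201, 238, 349, 473, 536, 547, 514, 423, 318, 278, 263, 260, 274, 286, 271, 233, 185, 165, 167, 157, 160, 162, 164, 166, 161] R-B [0, 0, 0, 1, 3, 5, 4, 4, 3, 2, 2, 5, 32, 74, 96, 96, 80, 65, 56, 53]
216 [506, 510, 506, 478, 396, 293, 226, 207, 204, 208, 230, 342, 475, 537, 548, 527, 450, 333, 266, 236, 208, 217, 257, 272, 252, 215, 194, 185, 184, 180, 182, 189, 189, 192] R-B [-1, -2, -1, 3, 3, 4, 5, 5, 5, 8, 20, 39, 56, 73, 90, 96, 92, 79, 66, 65]
220 [575, 565, 520, 407, 286, 232, 218, 214, 213, 221, 242, 345, 474, 540
[... 596 characters left out ...]
 290, 290, 291] R-B [-2, 0, -2, 1, 4, 4, 5, 5, 3, 9, 29, 55, 56, 50, 54, 55, 56, 55, 54, 48]
240 [551, 556, 540, 460, 335, 243, 213, 218, 210, 211, 215, 274, 395, 512, 553, 559, 507, 377, 230, 194, 311, 449, 512, 521, 525, 523, 523, 529, 527, 526, 523, 530, 524, 524] R-B [-1, 0, -1, 1, 3, 5, 6, 6, 11, 27, 45, 38, 37, 49, 56, 56, 57, 57, 57, 57]
250 [548, 550, 544, 488, 386, 316, 327, 397, 475, 511, 515, 508, 504, 529, 550, 544, 500, 402, 411, 485, 521, 525, 527, 522, 524, 522, 523, 529, 525, 531, 526, 522, 525, 523] R-B [51, 59, 60, 52, 32, 14, 7, 7, 9, 19, 41, 51, 56, 57, 56, 57, 56, 57, 57, 56]
[[321.01475745 228.55130325]
 [316.38425318 228.24102611]] [-0.30672021  0.64934713 -1.39066107]
```

Emit:
{"api": "play_rows", "payload": {"motion": [[[0,0.0003,0,0,0,0],[0,0.0006,0,0,0,0],[0,0.001,0,0,0,0],[0,0.001,0,0,0,0]]]}}

```text
time_s: 11.03
position: [0.5185, 0.1337, 0.217]
tcp_rot: [[-0.044, 0.999, -0.001], [0.999, 0.044, -0.0], [-0.0, -0.001, -1.0]]
force: [-1.7, 0.4, -0.8]
opening: 0.088
grasp_force: 30.0
```

Emit:
{"api": "play_rows", "payload": {"motion": [[[0,0.0003,0,0,0,0],[0,0.0006,0,0,0,0],[0,0.0008,0,0,0,0],[0,0.0008,0,0,0,0]]]}}

```text
time_s: 11.37
position: [0.5191, 0.1338, 0.2169]
tcp_rot: [[-0.044, 0.999, -0.002], [0.999, 0.044, -0.0], [-0.0, -0.002, -1.0]]
force: [-2.7, 0.2, -0.0]
opening: 0.093
grasp_force: 30.0
```

Plain back is on the hanger at TCP x of about 0.518, with Fx about -2.7 N. I back off slightly and start sliding down.

Emit:
{"api": "play_rows", "payload": {"motion": [[[0,-0.0008,0,0,0,0],[0,-0.0008,0.0005,0,0,0],[0,-0.0008,0.001,0,0,0],[0,-0.0008,0.0015,0,0,0],[0,-0.0008,0.002,0,0,0],[0,-0.0008,0.0025,0,0,0],[0,-0.0008,0.003,0,0,0],[0,-0.0008,0.003,0,0,0]]]}}

```text
time_s: 12.03
position: [0.5189, 0.1337, 0.2139]
tcp_rot: [[-0.044, 0.999, -0.001], [0.999, 0.044, 0.0], [0.0, -0.001, -1.0]]
force: [-3.1, 0.2, -0.3]
opening: 0.091
grasp_force: 30.0
```

Emit:
{"api": "play_rows", "payload": {"motion": [[[0,0,0.0005,0,0,0],[0,0,0.001,0,0,0],[0,0,0.0015,0,0,0],[0,0,0.002,0,0,0],[0,0,0.002,0,0,0]]]}}

```text
time_s: 12.45
position: [0.5189, 0.1337, 0.2119]
tcp_rot: [[-0.044, 0.999, -0.0], [0.999, 0.044, -0.0], [0.0, -0.0, -1.0]]
force: [-2.5, -1.8, -0.5]
opening: 0.091
grasp_force: 30.0
```

Emit:
{"api": "play_rows", "payload": {"motion": [[[0,0,0.0005,0,0,0],[0,0,0.001,0,0,0],[0,0,0.0015,0,0,0],[0,0,0.002,0,0,0],[0,0,0.002,0,0,0]]]}}

```text
time_s: 12.87
position: [0.519, 0.1337, 0.2101]
tcp_rot: [[-0.044, 0.999, -0.0], [0.999, 0.044, 0.0], [0.0, -0.0, -1.0]]
force: [-3.5, -0.6, 0.5]
opening: 0.089
grasp_force: 30.0
```

Emit:
{"api": "play_rows", "payload": {"motion": [[[0,-0.0003,0.0005,0,0,0],[0,-0.0005,0.001,0,0,0],[0,-0.0005,0.0015,0,0,0],[0,-0.0005,0.002,0,0,0],[0,-0.0005,0.002,0,0,0]]]}}

```text
time_s: 13.28
position: [0.519, 0.1339, 0.2086]
tcp_rot: [[-0.044, 0.999, 0.001], [0.999, 0.044, 0.0], [0.0, 0.001, -1.0]]
force: [-3.6, 0.4, 5.1]
opening: 0.087
grasp_force: 30.1
```

Emit:
{"api": "play_rows", "payload": {"motion": [[[0,0,0.0005,0,0,0],[0,0,0.001,0,0,0],[0,0,0.0015,0,0,0],[0,0,0.002,0,0,0],[0,0,0.002,0,0,0]]]}}

```text
time_s: 13.7
position: [0.5188, 0.1342, 0.2066]
tcp_rot: [[-0.044, 0.999, 0.001], [0.999, 0.044, 0.001], [0.001, 0.001, -1.0]]
force: [-4.1, 1.0, 4.1]
opening: 0.087
grasp_force: 30.1
```

Emit:
{"api": "play_rows", "payload": {"motion": [[[0,0,0.0005,0,0,0],[0,0,0.001,0,0,0],[0,0,0.0015,0,0,0],[0,0,0.002,0,0,0],[0,0,0.002,0,0,0]]]}}

```text
time_s: 14.12
position: [0.5186, 0.1342, 0.2042]
tcp_rot: [[-0.044, 0.999, 0.0], [0.999, 0.044, 0.001], [0.001, 0.0, -1.0]]
force: [-3.6, 1.7, 2.1]
opening: 0.09
grasp_force: 30.0
```

Emit:
{"api": "play_rows", "payload": {"motion": [[[0,0,0.0005,0,0,0],[0,0,0.001,0,0,0],[0,0,0.0015,0,0,0],[0,0,0.002,0,0,0],[0,0,0.002,0,0,0]]]}}

```text
time_s: 14.53
position: [0.5186, 0.1337, 0.202]
tcp_rot: [[-0.044, 0.999, -0.0], [0.999, 0.044, -0.0], [-0.0, -0.0, -1.0]]
force: [-4.4, 1.2, 3.4]
opening: 0.088
grasp_force: 30.0
```

Emit:
{"api": "play_rows", "payload": {"motion": [[[0,0,0.0005,0,0,0],[0,0,0.001,0,0,0],[0,0,0.0015,0,0,0],[0,0,0.002,0,0,0],[0,0,0.002,0,0,0]]]}}

```text
time_s: 14.95
position: [0.5186, 0.1336, 0.2]
tcp_rot: [[-0.044, 0.999, -0.0], [0.999, 0.044, -0.0], [-0.0, -0.0, -1.0]]
force: [-4.1, 0.6, 5.1]
opening: 0.088
grasp_force: 30.0
```

Emit:
{"api": "play_rows", "payload": {"motion": [[[0,-0.0003,0.0005,0,0,0],[0,-0.0005,0.001,0,0,0],[0,-0.0005,0.0015,0,0,0],[0,-0.0005,0.002,0,0,0],[0,-0.0005,0.0025,0,0,0],[0,-0.0005,0.003,0,0,0],[0,-0.0005,0.003,0,0,0]]]}}

```text
time_s: 15.53
position: [0.5183, 0.1337, 0.197]
tcp_rot: [[-0.044, 0.999, 0.0], [0.999, 0.044, 0.0], [0.0, 0.0, -1.0]]
force: [-2.6, 0.3, 2.4]
opening: 0.091
grasp_force: 30.0
```

Emit:
{"api": "play_rows", "payload": {"motion": [[[0,0,0.0005,0,0,0],[0,0,0.001,0,0,0],[0,0,0.0015,0,0,0],[0,0,0.002,0,0,0],[0,0,0.002,0,0,0]]]}}

```text
time_s: 15.95
position: [0.5182, 0.1337, 0.1949]
tcp_rot: [[-0.044, 0.999, 0.0], [0.999, 0.044, 0.0], [0.0, 0.0, -1.0]]
force: [-3.4, 0.6, 2.3]
opening: 0.088
grasp_force: 30.0
```

Emit:
{"api": "play_rows", "payload": {"motion": [[[0,0,0.0005,0,0,0],[0,0,0.001,0,0,0],[0,0,0.0015,0,0,0],[0,0,0.002,0,0,0],[0,0,0.002,0,0,0]]]}}

```text
time_s: 16.37
position: [0.518, 0.1338, 0.1924]
tcp_rot: [[-0.044, 0.999, -0.0], [0.999, 0.044, 0.0], [0.0, -0.0, -1.0]]
force: [-1.9, 1.4, -1.5]
opening: 0.093
grasp_force: 30.0
```

Emit:
{"api": "play_rows", "payload": {"motion": [[[0,0,0.0005,0,0,0],[0,0,0.001,0,0,0],[0,0,0.001,0,0,0]]]}}

```text
time_s: 16.62
position: [0.5181, 0.1338, 0.1918]
tcp_rot: [[-0.044, 0.999, -0.0], [0.999, 0.044, 0.0], [0.0, -0.0, -1.0]]
force: [-1.1, 0.8, -0.6]
opening: 0.09
grasp_force: 30.0
```

Emit:
{"api": "play_rows", "payload": {"motion": [[[0,0,0.0005,0,0,0],[0,0,0.001,0,0,0],[0,0,0.001,0,0,0]]]}}

```text
time_s: 16.87
position: [0.5181, 0.1337, 0.1912]
tcp_rot: [[-0.044, 0.999, 0.0], [0.999, 0.044, 0.0], [0.0, 0.0, -1.0]]
force: [-2.3, 1.0, 1.8]
opening: 0.089
grasp_force: 30.0
```

Emit:
{"api": "play_rows", "payload": {"motion": [[[0,0,0.0005,0,0,0],[0,0,0.001,0,0,0],[0,0,0.001,0,0,0]]]}}

```text
time_s: 17.12
position: [0.5181, 0.1337, 0.1902]
tcp_rot: [[-0.044, 0.999, 0.0], [0.999, 0.044, -0.0], [-0.0, 0.0, -1.0]]
force: [-2.9, 1.6, 2.4]
opening: 0.09
grasp_force: 30.0
```

Emit:
{"api": "play_rows", "payload": {"motion": [[[0,0,0.0005,0,0,0],[0,0,0.001,0,0,0],[0,0,0.001,0,0,0]]]}}

```text
time_s: 17.37
position: [0.5182, 0.1337, 0.1891]
tcp_rot: [[-0.044, 0.999, 0.0], [0.999, 0.044, 0.0], [-0.0, 0.0, -1.0]]
force: [-2.8, 0.7, 2.6]
opening: 0.088
grasp_force: 30.0
```

Emit:
{"api": "play_rows", "payload": {"motion": [[[0,0,0.0005,0,0,0],[0,0,0.001,0,0,0],[0,0,0.001,0,0,0]]]}}

```text
time_s: 17.62
position: [0.5181, 0.1337, 0.188]
tcp_rot: [[-0.044, 0.999, -0.0], [0.999, 0.044, 0.0], [0.0, -0.0, -1.0]]
force: [-2.0, 1.7, 2.5]
opening: 0.086
grasp_force: 30.0
```

Emit:
{"api": "play_rows", "payload": {"motion": [[[0,0,0.0005,0,0,0],[0,0,0.001,0,0,0],[0,0,0.001,0,0,0]]]}}

```text
time_s: 17.87
position: [0.5181, 0.1337, 0.187]
tcp_rot: [[-0.044, 0.999, -0.0], [0.999, 0.044, 0.0], [0.0, -0.0, -1.0]]
force: [-2.9, 2.8, 3.9]
opening: 0.089
grasp_force: 30.0
```

Emit:
{"api": "play_rows", "payload": {"motion": [[[0,0,0.0005,0,0,0],[0,0,0.001,0,0,0],[0,0,0.001,0,0,0]]]}}

```text
time_s: 18.12
position: [0.5182, 0.1337, 0.1867]
tcp_rot: [[-0.044, 0.999, 0.0], [0.999, 0.044, -0.0], [-0.0, 0.0, -1.0]]
force: [-3.4, 2.1, 6.9]
opening: 0.09
grasp_force: 30.0
```

The gauge has bottomed on the shank: Fz rose to 6.9 N, after the drop into the recess at z of about 0.192. I unload slightly, then release.

Emit:
{"api": "play_rows", "payload": {"motion": [[[0,-0.0005,-0.0008,0,0,0],[0,-0.0008,-0.001,0,0,0],[0,-0.0008,-0.001,0,0,0]]]}}

```text
time_s: 18.37
position: [0.5179, 0.1337, 0.1869]
tcp_rot: [[-0.044, 0.999, 0.001], [0.999, 0.044, 0.0], [0.0, 0.001, -1.0]]
force: [-1.0, 2.3, -0.1]
opening: 0.093
grasp_force: 30.0
```

Emit:
{"api": "play_rows", "payload": {"motion": [[[0,0,0,0,0,0],[0,0,0,0,0,0],[0,0,0,0,0,0],[0,0,0,0,0,0]]], "fingers": 0.02}}

```text
time_s: 18.7
position: [0.5178, 0.1333, 0.1871]
tcp_rot: [[-0.044, 0.999, 0.001], [0.999, 0.044, -0.0], [-0.001, 0.001, -1.0]]
force: [0.9, -0.1, 0.3]
opening: 0.218
grasp_force: 0.0
```

```bash
python3 - <<'E'
from h import *
S=cap("side"); s=bot.read_state(); print(s["force"],s["opening"],s["position"])
T=cap("top")
o=np.hstack([cv2.resize(S["frame"][130:290,260:380,::-1],(450,600),interpolation=2),cv2.resize(T["frame"][195:275,205:250,::-1],(337,600),interpolation=2)])
cv2.imwrite("pics/p8.png",o)
E
```

```text
[-0.22705423 -1.09626458  0.35396471] 0.22316830065370236 [0.51769139 0.1333976  0.1871487 ]
```

Emit:
{"api": "play_rows", "payload": {"motion": [[[0,0,-0.01,0,0,0],[0,0,-0.025,0,0,0],[0,0,-0.045,0,0,0],[0,0,-0.07,0,0,0],[0,0,-0.1,0,0,0],[0,0,-0.1,0,0,0],[0,0,-0.1,0,0,0]]]}}

```text
time_s: 19.38
position: [0.5188, 0.1337, 0.2898]
tcp_rot: [[-0.044, 0.999, 0.006], [0.999, 0.044, 0.0], [-0.0, 0.006, -1.0]]
force: [-0.6, 0.3, -0.3]
opening: 0.23
grasp_force: 0.0
```

Emit:
{"api": "play_rows", "payload": {"motion": [[[-0.04,-0.02,0,0,0,0],[-0.08,-0.04,0,0,0,0],[-0.12,-0.06,0,0,0,0],[-0.16,-0.06,0,0,0,0],[-0.2,-0.06,0,0,0,0],[-0.23,-0.06,0,0,0,0],[-0.25,-0.06,0,0,0,0],[-0.25,-0.06,0,0,0,0]]]}}

```text
time_s: 20.05
position: [0.4684, -0.1228, 0.2863]
tcp_rot: [[-0.039, 0.999, -0.001], [0.999, 0.039, -0.001], [-0.001, -0.001, -1.0]]
force: [-0.6, 0.5, 0.8]
opening: 0.228
grasp_force: 0.0
```

```bash
python3 - <<'E'
from h import *
S=cap("side"); T=cap("top"); print(bot.read_state()["force"],bot.read_state()["position"])
o=np.hstack([cv2.resize(S["frame"][130:290,260:380,::-1],(450,600),interpolation=2),cv2.resize(T["frame"][195:295,205:263,::-1],(348,600),interpolation=2)])
cv2.imwrite("pics/p9.png",o)
E
```

```text
[-0.08572515  0.75763591  0.13018976] [ 0.46754968 -0.11879153  0.28618497]
```

View pics/p9.png

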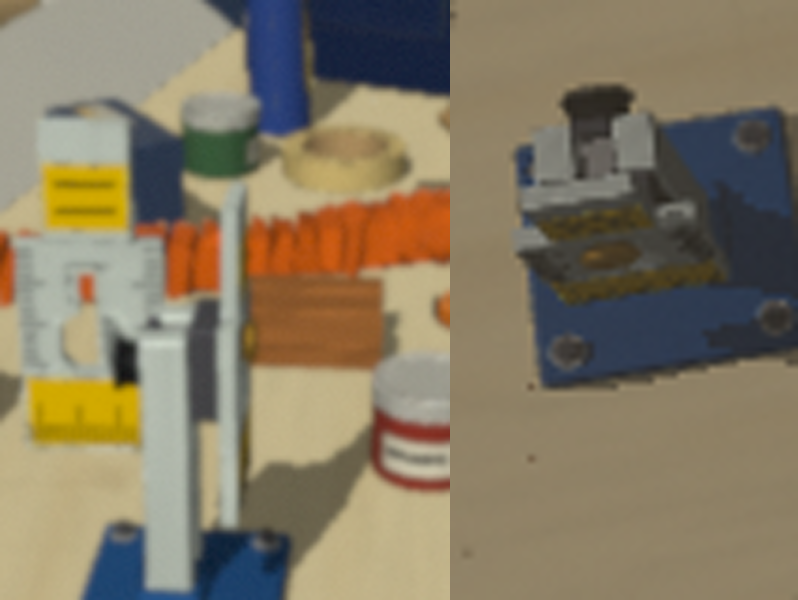

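The gauge hangs upright at side (322,210), flush against the hanger. The yellow bands face outward and the brass head shows at about top (232,238).

Emit:
{"api": "play_rows", "payload": {"motion": [[[0,0,0,0,0,0],[0,0,0,0,0,0],[0,0,0,0,0,0],[0,0,0,0,0,0]]]}}

```text
time_s: 20.48
position: [0.4683, -0.1176, 0.2871]
tcp_rot: [[-0.046, 0.999, -0.0], [0.999, 0.046, 0.0], [0.0, -0.0, -1.0]]
force: [0.2, -0.0, -0.1]
opening: 0.229
grasp_force: 0.0
```

```bash
python3 -c "
from rig import bot
print(bot.hand_in())"
```

```text
the job is handed in; nothing more can be done
None
```

The gauge hangs on the brass stud, released, yellow face outward. By feel and the last picture the head is in its recess; I handed it in at about 20.5 s, and no verdict came back.

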